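# Take the hot lid off with the lid lifter

### The arm

A 7-joint arm with a two-finger parallel gripper is mounted at the origin on a cart in front of the work surface, level with it; the furniture and walls round the work are solid. World frame = base frame: x ahead of the robot, y to its left, z up, the work surface at z = 0. Lengths are in m, angles in rad, forces in N, time in s.
With the tool pointing down it reaches from about 0.35 to 0.9 m from the base axis. Payload 7.2 kg.
Tool frame: the origin (TCP) lies on the centre line of the jaws, within the pads' length; the fingertips stand env.tip_reach ahead of it and the grasp point (between the pads) lies 3 mm ahead of it (env.tip_reach is the distance from the TCP to the fingertips, in m); z points along the fingers, y is the direction in which the jaws open and shut (so a half turn about z gives the same grasp; the last joint's range is limited). The gripper opens to 88 mm and grips with 3 to 60 N. Pads are 20 mm wide; open, the fingers measure 115 mm over their backs; the gripper's body (75 mm by 178 mm) begins 61 mm behind the grasp point.
Start: joints at [1.199, 0.411, -0.013, 1.596, 0.006, 1.134, -0.082], TCP at [0.187, -0.596, 0.245] pointing down, gripper open.
Joint ranges: [-2.95, 2.95], [-0.29, 1.99], [-1.47, 1.44], [0.14, 2.54], [-1.03, 4.17], [0.13, 1.85], [-2.86, 2.86]. Speed limits (rad/s): [2.39, 2.39, 3.01, 3.01, 3.14, 3.14, 3.14].

### API

Orientations are given as a unit quaternion [w, x, y, z].
In Python, from station import state, cams, workorder, env gives the robot as it stands. The module is installed in compiled form; this text tells all that it offers.
- The arm moves only by the tool carry_out, never from a script. Its argument "steps" is a list of rows, each a list of 7 numbers: the shift along the tool's x, y, z in cm, then the turn, a rotation vector about the tool's x, y, z in degrees, then the finger opening in cm, from 0 to 8.78. A call has 1 to 12 rows; each row shifts and turns the commanded pose from where the row before left it, along the tool's axes as they then stand; what a row does not reach is not made up. A row lasts 1/12 s, in which the tool goes at most 41.7 mm and 7.16 degrees, less where a joint would pass 70% of its speed; a pose out of reach is approached as far as the arm can. A call is refused whole if a number of a shift passes 4.17 or a number of a turn 7.16, either way. A call with a gripper value outside its range is refused whole. The fingers move at their own pace and stop on an object; "squeeze" is the grip in N (left out, the last holds). Time passes only in rows, so rows that do not move let the fingers close. It gives the time, the measured TCP pose, the force and the opening at its end, in the units of the state.
- state(): the state, without advancing time (a new reading comes with each control period).
- cams.capture(name): name is "side" or "top"; returns the picture (400x640x3 uint8, red, green, blue); there is no depth.
- cams.get_calibration(name): a dict with "fx", "fy", "cx", "cy" (pixels), "R" (3x3) and "t" (3): a world point X has camera coordinates R X + t. Camera axes: x right, y down, z forward; pixel columns grow to the right and rows downward; lengths in m; the calibration is good to about 2 mm. A picture is of the moment at which its call begins. get_calibration takes no time and is no camera call.
- workorder.sign_off(): hands the job in, once; it reports no verdict.
The state is a dict: "clock": time; "joint_pos": joint angles; "qvel": joint speeds; "effort": joint torques, N m; "position": TCP position; "tcp_rot": TCP orientation; "wrist_force": force on the tool from outside, world axes, zero at the start; "ft_torque": the same for the moment, N m; "opening": finger opening in m.
Only numpy, scipy, OpenCV 4.12 (cv2) and the standard library are available. Lean on these libraries where they do the work, as an engineer would, in place of code of your own. Each camera call takes 0.05 s, during which the arm holds its last target. There are 200 camera calls.

### The job

The pot on the hot ring is hot: take the lid lifter from its stand, hook it under the loop handle of the lid, carry the lid over level and set it down gently, right side up, in the middle of the wire cooling rack, then hang the lifter back in its stand. The lid is heavier towards one end of its loop and you cannot see which, so feel for the balance point close above the pot before you lift it clear; never touch the lid with the hand, and do not shift the pot or the other things.

Things in the scene. Friction and masses are not known exactly. Their poses are not given: they have to be found in the camera images.
- lid: round dark cast lid, 168 mm across, 0.53 to 0.62 kg. Origin on its axis in the plane that rests on the pot's rim, z up; domed top 12 mm above it, a boss of radius 66 mm reaches 6 mm below (so origin 10 mm above the table on the rack). Hidden centre of mass: on the axis in x, but anywhere up to 38 mm either way along y, about 40 mm under the loop's bar. Hooked over 5 mm off it, it tips, heavy end down
- loop (a point): middle of the loop handle's bar: straight round bar, 8 mm thick, along the lid's own y axis, straight over 100 mm, its middle line 42 mm above the lid's origin, on two uprights at y = -56 and +56 mm; 26 mm free between the lid's dome and the bar
- lifter: lid lifter: upright wooden grip, 24 mm (x) by 16 mm (y), z = 63 to 123 mm, over a steel C-shaped hook 10 mm wide in y. Origin on the grip's axis at the hook's notch, z up, x the way the toe points. Back of the C at x = -27 to -21 mm, its upper arm at z = 38 to 46 mm. Put the toe under the bar moving along +x, then raise. 0.13 kg
- notch (a point): the lifter's origin, at its V notch (about 30 mm long in x, opening upward, sides rising 29 degrees). A bar 8 mm thick seats with its middle line about 7 mm above this point. Lowest point of the hook 5 mm below it; top of the toe 7 mm above it at x = +15 mm
- collar (a point): centre of the underside of the lifter's collar (a plate 34x36 mm, 5 mm thick), 58 mm above the lifter's origin. The lifter hangs in its stand by this collar
- stand: fixed dark steel stand of the lifter, base 130x90 mm, origin at table height below the hanging lifter's axis. Two level prongs along x (x = -40 to 60 mm), 20 mm apart (y = -10 to 10 mm free), 8 mm thick, joined by a post at x = +54 mm; nothing higher than 85 mm. Lift the lifter straight out; let it down again from above, hook between the prongs, toe along the prongs
- stand_seat (a point): point between the prongs at the height of their tops, where the middle of the underside of the collar belongs
- rack: wire cooling rack, fixed, 177 mm by 250 mm (long side along its own y axis), 4 mm high; origin at its middle, at table height. It and the stand may be on either side of the pot.
- pot: dark open casserole under the lid, 160 mm across, 60 mm high, two small lug handles at the sides; loose, 2.2 kg; origin at the middle of its underside, 30 mm above the table on the hot ring; its rim is 90 mm above the table. The lid lies on it with about 8 mm of side play
- spice_jar: spice jar, 47 mm wide, 98 mm high, at the back; loose, leave alone; origin at its underside
- mill: wooden mill, 58 mm wide, 160 mm high, at the back; loose, leave alone; origin at its underside
- jar_2: glass jar with lid, 64 mm wide, 87 mm high, at the back; loose, leave alone; origin at its underside
Things that resemble listed ones, but are neither listed nor needed, are in the scene too. What is shaped like the lifter but blue or red is not meant.

How it is judged:
On the way, in this order (a step that is already met when the one before it is completed fails the run):
1. the lifter is taken out of its stand (distance between collar and stand_seat above 0.06 m), for 0.1 s.
2. the lid hangs level on the lifter, clear of the pot (height (world z) of lid above 0.12 m and angle between lid's own z axis and vertical below 0.1 rad and contact force between lifter and lid above 2.5 N), for 0.3 s.
3. the lid lies on the rack (horizontal distance between lid and rack below 0.035 m and height (world z) of lid below 0.016 m and angle between lid's own z axis and vertical below 0.06 rad), for 0.2 s.
At the end, for the whole second after the job is handed in: The lid lies flat, right side up and still on the rack, its middle within 35 mm of the rack's; the lifter hangs upright and still in its stand by its collar, within 22 mm of its place; the pot is within 25 mm of where it stood (all of step 3 and linear speed of lid below 0.02 m/s and distance between collar and stand_seat below 0.022 m and height (world z) of collar above 0.081 m and angle between lifter's own z axis and vertical below 0.12 rad and linear speed of lifter below 0.03 m/s and contact force between lifter and stand above 0.4 N and distance of pot from where it was at the start of the episode below 0.025 m); the robot touches nothing.
It fails at once if the hot lid is touched by the hand or arm (contact force between any of the fingers, the arm and lid above 0.5 N).
It fails at once if the lid is carried off level (more than 0.12 rad) once clear of the pot (25 mm up, or away from it and over 45 mm above the table), or tips beyond 0.4 rad anywhere (angle between lid's own z axis and vertical above 0.4 rad or (angle between lid's own z axis and vertical above 0.12 rad and (height (world z) of lid above 0.115 m or (horizontal distance between lid and pot above 0.06 m and height (world z) of lid above 0.045 m)))).
It fails at once if the lid is dropped or banged down on the rack (over 60 N) (contact force between lid and rack above 60 N).
It fails at once if the pot is shifted (distance of pot from where it was at the start of the episode above 0.025 m).
It fails at once if a bystander is moved (distance of any of spice_jar, mill, jar_2 from where it was at the start of the episode above 0.02 m).
It also fails if it takes over 72 s, if anything falls off the work surface, if the arm or the gripper's body presses on something with over 40 N, if the wrist force passes 120 N, or if a joint passes its speed limit or range.

## Working session

There is one attempt and no reset: what is moved stays moved. The work goes in short steps, Python scripts to look and compute and a tool call to move; the robot and the scene stay as the last step left them, time stands still between calls to the robot, and variables do not carry over. Pictures are saved under pics/ and viewed, on a budget of 10 in all, crops included, one or two more only if the job needs it, and the job is handed in when it is done.

Besides the shell and the picture viewer there is one more tool, called after "Emit:" by a JSON object that holds its "name" and its "arguments". carry_out: Moves the arm, as the interface text tells. Its arguments: {"type":"object","properties":{"steps":{"type":"array"},"squeeze":{"type":"number"}},"required":["steps"]}

```bash
mkdir -p pics
python3 - <<'E'
from station import state, cams, env
import cv2,numpy as np
for n in("top","side"):
    im=cams.capture(n); cv2.imwrite(f"pics/{n}0.png",im[:,:,::-1])
    c=cams.get_calibration(n); print(n,c["fx"],c["fy"],c["cx"],c["cy"],np.round(c["R"],3).tolist(),np.round(c["t"],3), (-c["R"].T@c["t"]).round(3))
s=state(); print(s, env.tip_reach)
E
```

```text
top 394.8172051483794 394.8172051483794 316.6805995301852 204.45943334713698 [[-0.017, -1.0, -0.007], [-0.984, 0.018, -0.179], [0.179, 0.004, -0.984]] [0.052 0.541 1.228] [0.313 0.038 1.306]
side 385.21658556991616 385.21658556991616 321.95627513901604 200.0121374476757 [[-0.984, -0.174, 0.025], [-0.087, 0.352, -0.932], [0.154, -0.919, -0.362]] [0.519 0.125 1.302] [0.322 1.244 0.574]
{'clock': 0.1, 'joint_pos': array([ 1.1987992 ,  0.41182641, -0.01267121,  1.59690707,  0.0055937 ,
        1.13429468, -0.08220665]), 'qvel': array([ 2.08630669e-04, -7.72748197e-04,  2.62244720e-05, -4.00851369e-03,
        1.96885171e-03,  5.26886738e-04,  5.17259488e-05]), 'effort': array([ 3.10668889e-03, -5.89098859e+01,  6.44115228e-01, -2.91711831e+01,
       -5.36865648e-02,  1.44567504e-02,  6.32402453e-05]), 'position': array([ 0.18679359, -0.59601815,  0.24391113]), 'tcp_rot': array([-6.81629314e-04,  9.88487060e-01,  1.51303809e-01, -1.59422595e-04]), 'wrist_force': array([-0.85574314,  0.43625472, -0.47984868]), 'ft_torque': array([-0.01291272, -0.0221926 , -0.00241265]), 'opening': 0.08765871131741548} 0.022
```

View pics/top0.png

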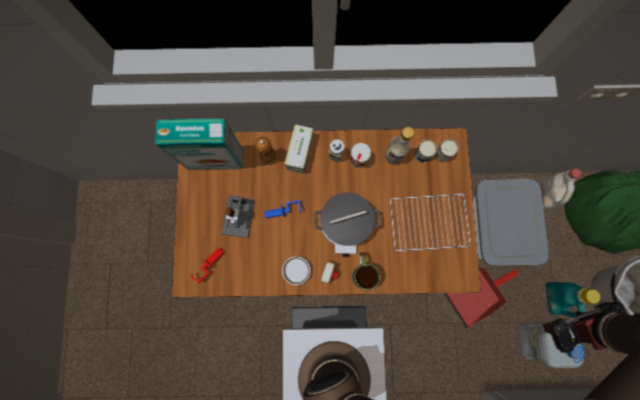

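View pics/side0.png

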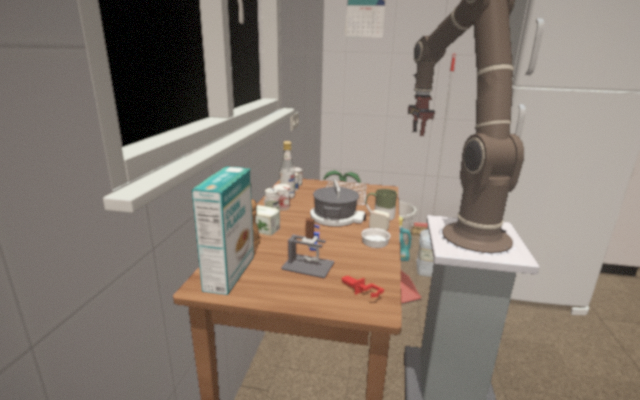

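The top view shows the stand at about (237,215), the pot and lid at (348,218) and the rack at (430,222). In the side view the stand with its lifter is at (308,255). Next I'll take a close-up composite.

```bash
cat > h.py <<'E'
from station import state, cams, env
import cv2,numpy as np
from scipy.spatial.transform import Rotation as Rot
def ray(n,u,v,z):
    c=cams.get_calibration(n);R=np.array(c["R"]);o=-R.T@c["t"]
    d=R.T@np.array([(u-c["cx"])/c["fx"],(v-c["cy"])/c["fy"],1]);return o+d*(z-o[2])/d[2]
def proj(n,X):
    c=cams.get_calibration(n);p=np.array(c["R"])@X+c["t"];return c["fx"]*p[0]/p[2]+c["cx"],c["fy"]*p[1]/p[2]+c["cy"]
def crop(im,u0,v0,w,h,s):
    return cv2.resize(im[v0:v0+h,u0:u0+w],None,fx=s,fy=s,interpolation=cv2.INTER_CUBIC)
E
python3 - <<'E'
from h import *
t=cv2.imread("pics/top0.png");s=cv2.imread("pics/side0.png")
a=np.hstack([crop(t,212,190,50,50,8),crop(t,308,180,80,80,5)])
b=np.hstack([crop(t,384,187,100,50,4)[:,:400],crop(s,275,200,80,80,5)[:200*2]])
b=np.hstack([cv2.copyMakeBorder(crop(t,384,187,100,75,4),0,0,0,0,0)[:300], np.zeros((300,0,3),np.uint8), crop(s,275,213,80,60,5)])
cv2.imwrite("pics/c1.png",np.clip(np.vstack([a[:300],b]).astype(float)*1.5,0,255))
E
```

```text
Traceback (most recent call last):
ValueError: all the input array dimensions except for the concatenation axis must match exactly, but along dimension 0, the array at index 0 has size 200 and the array at index 1 has size 400
```

Run:
```python
from h import *
t=cv2.imread("pics/top0.png");s=cv2.imread("pics/side0.png")
# origins: stand top (212,196)x8 ; pot top (308,190)x5 ; rack (384,187)x4 ; side (275,213)x5
a=np.hstack([crop(t,212,196,50,37,8),crop(t,308,190,80,60,5)[:296]])
b=np.hstack([crop(t,384,187,100,75,4),crop(s,275,213,80,60,5)])
cv2.imwrite("pics/c1.png",np.clip(np.vstack([a,b]).astype(float)*1.5,0,255))
```

```text
[ WARN:0@0.097] global loadsave.cpp:1063 imwrite_ Unsupported depth image for selected encoder is fallbacked to CV_8U.
```

View pics/c1.png

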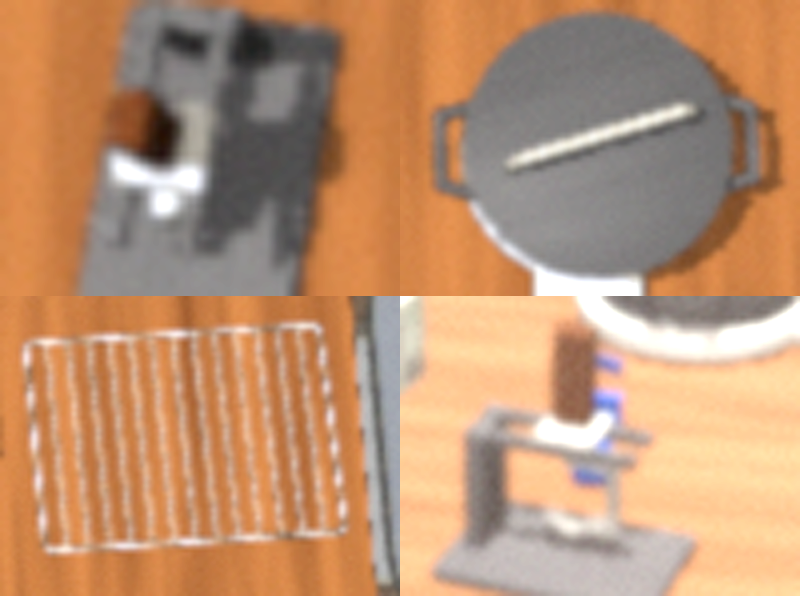

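The close-ups show these things:
- **Stand:** the post is on the far (+x) side, and the lifter's toe points that way.
- **Lid:** the bar runs from about (330.4,222.6) to (366.6,211.4) in the full top image.
- **Rack:** its corners are at about (390,199), (464.5,194), (471,246) and (395,250.5).

Run:
```python
from h import *
t=cv2.imread("pics/top0.png");s=cv2.imread("pics/side0.png")
f=lambda x:np.round(x,4).tolist()
rk=[(390.2,198.7),(464.5,194.2),(470.7,246.2),(395.2,250.5)]
P=[ray("top",*p,.004)[:2] for p in rk];print("rack",f(np.mean(P,0)),[f(p) for p in P])
# bar mask
hsv=cv2.cvtColor(t,cv2.COLOR_BGR2HSV)
m=np.zeros(t.shape[:2],np.uint8); m[205:230,325:372]=(t[205:230,325:372].min(2)>115)*255
c=max(cv2.findContours(m,0,1)[0],key=cv2.contourArea);(cx,cy),wh,a=cv2.minAreaRect(c);b=cv2.boxPoints(((cx,cy),wh,a));print("bar px",cx,cy,wh,a)
b=sorted(b.tolist());e=[np.mean(b[:2],0),np.mean(b[2:],0)];E=[ray("top",*p,.134) for p in e];d=E[1]-E[0]
print("bar",f((E[0]+E[1])/2),"len",np.hypot(*d[:2]),"perp yaw",np.degrees(np.arctan2(-d[0],-d[1]))* -1, f(E[0]),f(E[1]))
print("lid",f(ray("top",347.6,219,.094)))
# stand
base=[(227.8,196.8),(254.4,200.3)]
print("base edge L",f(ray("top",212+125/8,196+5/8,.005)),f(ray("top",212+80/8,196+295/8,.005)))
print("base edge R",f(ray("top",212+340/8,196+35/8,.005)),f(ray("top",212+300/8,196+295/8,.005)))
print("grip top",f(ray("top",212+128/8,196+118/8,.150)),"collar",f(ray("top",212+158/8,196+165/8,.09)))
# side: grip top centre & collar
print("side grip top c", f(ray("side",275+175/5,213+(330-296)/5,.150)),"collar",f(ray("side",275+175/5,213+(428-296)/5,.09)))
for n in("top",):
  mm=(t[190:240,205:265].min(2)>100); ys,xs=np.nonzero(mm);print("white",[(x+205,y+190) for x,y in zip(xs,ys)])
```

```text
rack [0.4841, -0.3324] [[0.5655, -0.204], [0.5764, -0.4539], [0.4021, -0.4597], [0.3923, -0.2118]]
bar px 347.0137939453125 216.54586791992188 (2.394566059112549, 35.72692108154297) 73.3007583618164
bar [0.4882, -0.048, 0.134] len 0.10752774889034226 perp yaw 15.808533585112215 [0.4735, 0.0038, 0.134] [0.5028, -0.0997, 0.134]
lid [0.4864, -0.0524, 0.094]
base edge L [0.5822, 0.3422, 0.005] [0.46, 0.3579, 0.005]
base edge R [0.5677, 0.2515, 0.005] [0.4584, 0.2668, 0.005]
grip top [0.5093, 0.3061, 0.15] collar [0.5007, 0.3079, 0.09]
side grip top c [0.5075, 0.3173, 0.15] collar [0.5072, 0.3148, 0.09]
white [(np.int64(235), np.int64(209)), (np.int64(236), np.int64(209)), (np.int64(237), np.int64(209)), (np.int64(236), np.int64(210)), (np.int64(237), np.int64(210)), (np.int64(236), np.int64(211)), (np.int64(237), np.int64(211)), (np.int64(236), np.int64(212)), (np.int64(237), np.int64(212)), (np.int64(236), np.int64(213)), (np.int64(237), np.int64(213)), (np.int64(236), np.int64(214)), (np.int64(226), np.int64(215)), (np.int64(227), np.int64(215)), (np.int64(235), np.int64(215)), (np.int
[... 1468 characters left out ...]
.int64(236), np.int64(219)), (np.int64(237), np.int64(219)), (np.int64(230), np.int64(220)), (np.int64(231), np.int64(220)), (np.int64(232), np.int64(220)), (np.int64(233), np.int64(220)), (np.int64(234), np.int64(220)), (np.int64(235), np.int64(220)), (np.int64(236), np.int64(220)), (np.int64(230), np.int64(221)), (np.int64(231), np.int64(221)), (np.int64(232), np.int64(221)), (np.int64(233), np.int64(221)), (np.int64(234), np.int64(221)), (np.int64(235), np.int64(221)), (np.int64(230), np.int64(222)), (np.int64(231), np.int64(222)), (np.int64(232), np.int64(222)), (np.int64(233), np.int64(222)), (np.int64(234), np.int64(222)), (np.int64(231), np.int64(223)), (np.int64(232), np.int64(223))]
```

Emit:
{"name": "carry_out", "arguments": {"steps": [[0, 0, 0, 0, 0, 6.3, 8.78], [0, 0, 0, 0, 0, 6.3, 8.78], [0, 0, 0, 0, 0, 6.3, 8.78], [0, 0, 0, 0, 0, 6.2, 8.78], [0.8, -3.5, 0, 0, 0, 0, 8.78], [0.8, -3.5, 0, 0, 0, 0, 8.78], [0.8, -3.5, 0, 0, 0, 0, 8.78], [0.8, -3.5, 0, 0, 0, 0, 8.78], [0.8, -3.5, 0, 0, 0, 0, 8.78], [0.8, -3.5, 0, 0, 0, 0, 8.78], [0.8, -3.5, 0, 0, 0, 0, 8.78], [0.8, -3.5, 0, 0, 0, 0, 8.78]], "squeeze": 40}}

```text
clock: 1.1
position: [0.288, -0.3256, 0.2445]
tcp_rot: [-0.0, 0.998, -0.067, -0.0]
wrist_force: [0.9, 0.5, -0.7]
opening: 0.0879
```

Emit:
{"name": "carry_out", "arguments": {"steps": [[0.8, -3.5, 0, 0, 0, 0, 8.78], [0.8, -3.5, 0, 0, 0, 0, 8.78], [0.8, -3.5, 0, 0, 0, 0, 8.78], [0.8, -3.5, 0, 0, 0, 0, 8.78], [0.8, -3.5, 0, 0, 0, 0, 8.78], [0.8, -3.5, 0, 0, 0, 0, 8.78], [0.8, -3.5, 0, 0, 0, 0, 8.78], [0.8, -3.5, 0, 0, 0, 0, 8.78], [0.8, -3.5, 0, 0, 0, 0, 8.78], [0.8, -3.5, 0, 0, 0, 0, 8.78], [0.8, -3.5, 0, 0, 0, 0, 8.78], [0, 0, 0, 0, 0, 0, 8.78]]}}

```text
clock: 2.1
position: [0.4281, 0.0487, 0.245]
tcp_rot: [-0.002, 0.998, -0.063, 0.001]
wrist_force: [0.7, 0.9, 0.6]
opening: 0.0874
```

```bash
cat >> h.py <<'E'
def pose():
    s=state();w,x,y,z=s["tcp_rot"];R=Rot.from_quat([x,y,z,w]).as_matrix()
    print("t %.2f"%s["clock"],"pos",np.round(s["position"],4),"yaw %.2f"%np.degrees(np.arctan2(R[1,0],R[0,0])),"tilt",np.round(R[:2,2],4),"F",np.round(s["wrist_force"],2),"M",np.round(s["ft_torque"],3),"open %.4f"%s["opening"])
    return s["position"],R
def go(x,y,z,yaw=None):
    p,R=pose();cur=np.degrees(np.arctan2(R[1,0],R[0,0]))
    if yaw is not None: print("turn z %.2f deg"%(cur-yaw)); R=Rot.from_euler("z",yaw,degrees=True).as_matrix()@np.diag([1,-1,-1])
    print("shift cm",np.round(R.T@(np.array([x,y,z])-p)*100,2))
E
python3 -c "
from h import *
go(.508,.308,.13,-7.7)
for i in range(1): cv2.imwrite('pics/t1.png',cams.capture('top')[:,:,::-1])"
```

```text
t 2.10 pos [0.4281 0.0487 0.245 ] yaw -7.28 tilt [0.0017 0.0032] F [0.74 0.89 0.6 ] M [0.054 0.043 0.01 ] open 0.0874
turn z 0.42 deg
shift cm [  4.45 -26.77  11.5 ]
```

Emit:
{"name": "carry_out", "arguments": {"steps": [[0.56, -3.3, 0, 0, 0, 0, 8.78], [0.56, -3.3, 0, 0, 0, 0, 8.78], [0.56, -3.3, 0, 0, 0, 0, 8.78], [0.56, -3.3, 0, 0, 0, 0, 8.78], [0.56, -3.3, 0, 0, 0, 0, 8.78], [0.56, -3.3, 0, 0, 0, 0, 8.78], [0.56, -3.3, 0, 0, 0, 0, 8.78], [0.56, -3.3, 0, 0, 0, 0, 8.78], [0, 0, 0, 0, 0, 0, 8.78], [0, 0, 0, 0, 0, 0, 8.78], [0, 0, 0, 0, 0, 0, 8.78]]}}

```text
clock: 3.07
position: [0.5064, 0.2961, 0.2439]
tcp_rot: [0.001, 0.998, -0.068, -0.0]
wrist_force: [0.3, -0.0, -1.5]
opening: 0.0882
```

Run:
```python
from h import *
go(.508,.308,.123,-7.7)
t=cams.capture('top')[:,:,::-1];s=cams.capture('side')[:,:,::-1]
cv2.imwrite("pics/c2.png",np.clip(np.hstack([crop(t,200,180,80,60,5),crop(s,270,200,80,60,5)])*1.5,0,255).astype(np.uint8))
for n in("top","side"):
  for z in(.06,.09,.15,.223): print(n,z,np.round(proj(n,np.array([.508,.308,z])),1))
```

```text
t 3.07 pos [0.5064 0.2961 0.2439] yaw -7.74 tilt [-0.0011 -0.0018] F [ 0.33 -0.02 -1.55] M [-0.001 -0.018  0.051] open 0.0882
turn z -0.04 deg
shift cm [ 0.   -1.2  12.09]
top 0.06 [233.8 215.8]
top 0.09 [231.8 214.3]
top 0.15 [227.4 211.2]
top 0.223 [221.4 207. ]
side 0.06 [310.1 247.9]
side 0.09 [310.2 238.3]
side 0.15 [310.5 218.4]
side 0.223 [310.9 193.1]
```

View pics/c2.png

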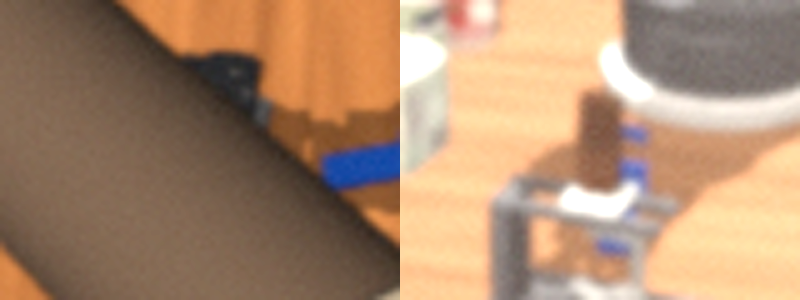

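In this view the lifter's grip stands at about (309.6,218.4) in the side image, which agrees with the prediction. I'm descending.

Emit:
{"name": "carry_out", "arguments": {"steps": [[0, -0.6, 0, 0, 0, 0, 8.78], [0, -0.6, 0, 0, 0, 0, 8.78], [0, 0, 2, 0, 0, 0, 6], [0, 0, 2, 0, 0, 0, 6], [0, 0, 2, 0, 0, 0, 6], [0, 0, 2, 0, 0, 0, 6], [0, 0, 2, 0, 0, 0, 6], [0, 0, 1, 0, 0, 0, 6], [0, 0, 1, 0, 0, 0, 6], [0, 0, 0, 0, 0, 0, 6], [0, 0, 0, 0, 0, 0, 6]]}}

```text
clock: 4.08
position: [0.5081, 0.31, 0.1249]
tcp_rot: [-0.0, 0.998, -0.067, 0.0]
wrist_force: [-0.5, 0.8, 0.8]
opening: 0.0596
```

Run:
```python
from h import *
go(.508,.308,.124,-7.7)
s=cams.capture('side')[:,:,::-1]
cv2.imwrite("pics/c3.png",np.clip(crop(s,270,190,80,70,6)*1.5,0,255).astype(np.uint8))
```

```text
t 4.08 pos [0.5081 0.31   0.1249] yaw -7.69 tilt [0.     0.0002] F [-0.52  0.79  0.84] M [ 0.083 -0.04   0.008] open 0.0596
turn z 0.01 deg
shift cm [0.02 0.2  0.09]
```

View pics/c3.png

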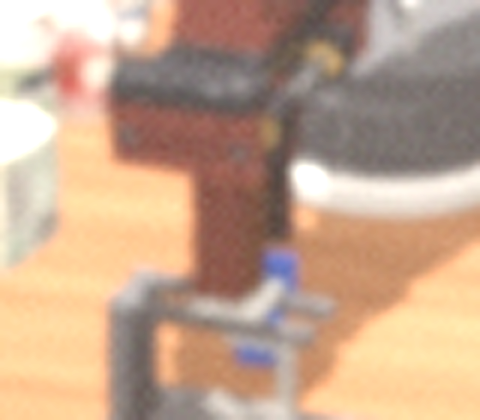

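The near finger hides the grip, and its tip is at about (307,238), just above the collar. I'm closing on it.

Emit:
{"name": "carry_out", "arguments": {"steps": [[0, 0, 0, 0, 0, 0, 3], [0, 0, 0, 0, 0, 0, 1], [0, 0, 0, 0, 0, 0, 0], [0, 0, 0, 0, 0, 0, 0], [0, 0, 0, 0, 0, 0, 0], [0, 0, 0, 0, 0, 0, 0], [0, 0, 0, 0, 0, 0, 0]]}}

```text
clock: 4.72
position: [0.508, 0.3098, 0.1247]
tcp_rot: [0.0, 0.998, -0.067, 0.0]
wrist_force: [-0.2, -1.5, 1.3]
opening: 0.0168
```

```bash
python3 -c "
from h import *
pose()"
```

```text
t 4.72 pos [0.508  0.3098 0.1247] yaw -7.69 tilt [ 0.0001 -0.0001] F [-0.25 -1.54  1.32] M [-0.276 -0.026  0.016] open 0.0168
```

Emit:
{"name": "carry_out", "arguments": {"steps": [[0, 0, -1, 0, 0, 0, 0], [0, 0, -2, 0, 0, 0, 0], [0, 0, -2, 0, 0, 0, 0], [0, 0, -2, 0, 0, 0, 0], [0, 0, -2, 0, 0, 0, 0], [0, 0, -2, 0, 0, 0, 0], [0, 0, -2, 0, 0, 0, 0], [0, 0, -2, 0, 0, 0, 0], [0, 0, 0, 0, 0, 0, 0], [0, 0, 0, 0, 0, 0, 0]]}}

```text
clock: 5.55
position: [0.5082, 0.3101, 0.2758]
tcp_rot: [-0.001, 0.998, -0.067, 0.001]
wrist_force: [0.2, -0.3, -1.3]
opening: 0.016
```

Run:
```python
from h import *
y=np.radians(15.8); b=np.array([.487,-.049])
p=b-.06*np.array([np.cos(y),np.sin(y)]); print(p)
go(*p,.275,15.8)
s=cams.capture('side')[:,:,::-1];cv2.imwrite("pics/s4.png",s)
```

```text
[ 0.42926692 -0.06533681]
t 5.55 pos [0.5082 0.3101 0.2758] yaw -7.69 tilt [0.0019 0.001 ] F [ 0.24 -0.33 -1.32] M [-0.002  0.013  0.017] open 0.0160
turn z -23.49 deg
shift cm [-17.81  33.98   0.08]
```

Emit:
{"name": "carry_out", "arguments": {"steps": [[0, 0, 0, 0, 0, -5.9, 0], [0, 0, 0, 0, 0, -5.9, 0], [0, 0, 0, 0, 0, -5.9, 0], [0, 0, 0, 0, 0, -5.8, 0], [-1.5, 2.8, 0, 0, 0, 0, 0], [-1.5, 2.8, 0, 0, 0, 0, 0], [-1.5, 2.8, 0, 0, 0, 0, 0], [-1.5, 2.8, 0, 0, 0, 0, 0], [-1.5, 2.8, 0, 0, 0, 0, 0], [-1.5, 2.8, 0, 0, 0, 0, 0], [-1.5, 2.8, 0, 0, 0, 0, 0], [-1.5, 2.8, 0, 0, 0, 0, 0]]}}

```text
clock: 6.6
position: [0.4521, 0.0599, 0.2733]
tcp_rot: [-0.0, 0.991, 0.137, -0.001]
wrist_force: [1.0, 0.5, -1.7]
opening: 0.0158
```

Emit:
{"name": "carry_out", "arguments": {"steps": [[-1.5, 2.8, 0, 0, 0, 0, 0], [-1.5, 2.8, 0, 0, 0, 0, 0], [-1.5, 2.8, 0, 0, 0, 0, 0], [-1.4, 2.8, 0, 0, 0, 0, 0], [0, 0, 0, 0, 0, 0, 0], [0, 0, 0, 0, 0, 0, 0], [0, 0, 0, 0, 0, 0, 0]]}}

```text
clock: 7.18
position: [0.4269, -0.0616, 0.2739]
tcp_rot: [-0.0, 0.99, 0.138, -0.001]
wrist_force: [0.5, 0.8, -0.7]
opening: 0.0157
```

Run:
```python
from h import *
go(.4293,-.0653,.212,15.8)
s=cams.capture('side')[:,:,::-1];t=cams.capture('top')[:,:,::-1]
cv2.imwrite("pics/c4.png",np.clip(np.hstack([crop(t,308,180,80,80,5),crop(s,300,130,80,80,5)])*1.5,0,255).astype(np.uint8))
b=np.array([.487,-.049,.132]);u=np.array([np.sin(.276),-np.cos(.276),0])
for k in(-.05,0,.05): print(np.round(proj("side",b+k*u),1))
```

```text
t 7.18 pos [ 0.4269 -0.0616  0.2739] yaw 15.81 tilt [-0.0013  0.0008] F [ 0.46  0.83 -0.67] M [ 0.066  0.026 -0.056] open 0.0157
turn z 0.01 deg
shift cm [0.13 0.42 6.19]
[338.4 188.6]
[336.4 183.9]
[334.6 179.5]
```

View pics/c4.png

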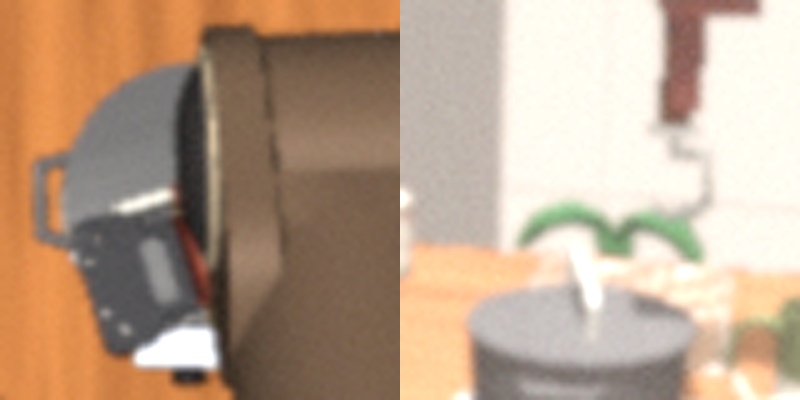

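The side view shows the bar from (335,181) to (339.4,191). The hook hangs with its toe pointing left (+x), the notch at about (355,173) and the collar at about (335,156).

Run:
```python
from h import *
p,R=pose()
ax=np.array([np.cos(.276),np.sin(.276),0])
for n,o in(("notch",(0,0)),("armtop",(0,.046)),("collar",(0,.060)),("toe",(.015,.007)),("backbot",(-.024,0)),("griptop",(0,.123))):
    print(n,np.round(proj("side",np.array([p[0],p[1],p[2]-.0977])+ax*o[0]+[0,0,o[1]]),1))
s=cv2.imread("pics/c4.png")
```

```text
t 7.28 pos [ 0.4272 -0.0609  0.2742] yaw 15.92 tilt [-0.0007  0.0006] F [-0.15 -0.1  -0.82] M [ 0.056 -0.016  0.003] open 0.0158
notch [354.1 172.3]
armtop [354.9 159.6]
collar [355.1 155.7]
toe [350.1 170.4]
backbot [360.8 172.2]
griptop [356.2 137.8]
```

Emit:
{"name": "carry_out", "arguments": {"steps": [[0, 0.2, 1, 0, 0, 0, 0], [0, 0.2, 1, 0, 0, 0, 0], [0, 0, 1, 0, 0, 0, 0], [0, 0, 1, 0, 0, 0, 0], [0, 0, 1, 0, 0, 0, 0], [0, 0, 1, 0, 0, 0, 0], [0, 0, 0.2, 0, 0, 0, 0], [0, 0, 0, 0, 0, 0, 0], [0, 0, 0, 0, 0, 0, 0]]}}

```text
clock: 8.03
position: [0.4285, -0.066, 0.2127]
tcp_rot: [-0.0, 0.99, 0.138, -0.0]
wrist_force: [0.4, 0.0, -1.2]
opening: 0.0163
```

Run:
```python
from h import *
go(.487,-.049,.212,15.8)
s=cams.capture('side')[:,:,::-1];t=cams.capture('top')[:,:,::-1]
cv2.imwrite("pics/c5.png",np.clip(crop(s,300,140,80,70,8)*1.5,0,255).astype(np.uint8))
```

```text
t 8.03 pos [ 0.4285 -0.066   0.2127] yaw 15.81 tilt [-0.0001  0.0002] F [ 0.41  0.05 -1.15] M [ 0.005  0.051 -0.034] open 0.0163
turn z 0.01 deg
shift cm [ 6.1  -0.04  0.07]
```

View pics/c5.png

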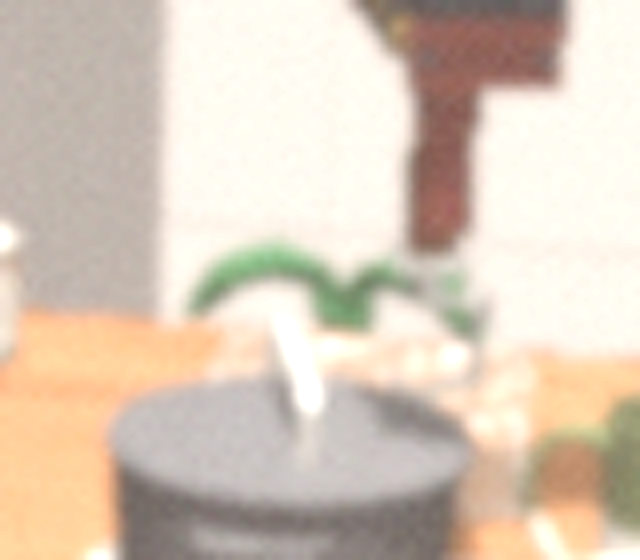

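The hook is beside the bar with its toe at about (356,184), above the dome. I'm advancing along +x.

Emit:
{"name": "carry_out", "arguments": {"steps": [[0.8, 0, 0, 0, 0, 0, 0], [0.8, 0, 0, 0, 0, 0, 0], [0.8, 0, 0, 0, 0, 0, 0], [0.8, 0, 0, 0, 0, 0, 0], [0.8, 0, 0, 0, 0, 0, 0], [0.8, 0, 0, 0, 0, 0, 0], [0.8, 0, 0, 0, 0, 0, 0], [0.5, 0, 0, 0, 0, 0, 0], [0, 0, 0, 0, 0, 0, 0], [0, 0, 0, 0, 0, 0, 0], [0, 0, 0, 0, 0, 0, 0]]}}

```text
clock: 9.05
position: [0.4867, -0.0496, 0.2125]
tcp_rot: [0.0, 0.99, 0.138, -0.0]
wrist_force: [-0.7, -0.7, -1.8]
opening: 0.0162
```

Emit:
{"name": "carry_out", "arguments": {"steps": [[0, 0, -0.4, 0, 0, 0, 0], [0, 0, -0.4, 0, 0, 0, 0], [0, 0, 0, 0, 0, 0, 0], [0, 0, 0, 0, 0, 0, 0], [0, 0, 0, 0, 0, 0, 0]]}}

```text
clock: 9.47
position: [0.487, -0.0496, 0.2208]
tcp_rot: [0.0, 0.991, 0.137, 0.0]
wrist_force: [-0.3, 0.5, -1.6]
opening: 0.0164
```

Emit:
{"name": "carry_out", "arguments": {"steps": [[0, 0, -0.3, 0, 0, 0, 0], [0, 0, 0, 0, 0, 0, 0], [0, 0, 0, 0, 0, 0, 0], [0, 0, 0, 0, 0, 0, 0]]}}

```text
clock: 9.8
position: [0.487, -0.0495, 0.2236]
tcp_rot: [0.0, 0.99, 0.138, 0.0]
wrist_force: [-0.1, 0.5, -1.6]
opening: 0.0164
```

Emit:
{"name": "carry_out", "arguments": {"steps": [[0, 0, -0.3, 0, 0, 0, 0], [0, 0, 0, 0, 0, 0, 0], [0, 0, 0, 0, 0, 0, 0], [0, 0, 0, 0, 0, 0, 0]]}}

```text
clock: 10.13
position: [0.4867, -0.0494, 0.2263]
tcp_rot: [-0.0, 0.99, 0.138, -0.0]
wrist_force: [-0.9, 1.2, -5.3]
opening: 0.0159
```

Emit:
{"name": "carry_out", "arguments": {"steps": [[0, 0, -0.4, 0, 0, 0, 0], [0, 0, 0, 0, 0, 0, 0], [0, 0, 0, 0, 0, 0, 0], [0, 0, 0, 0, 0, 0, 0], [0, 0, 0, 0, 0, 0, 0]]}}

```text
clock: 10.55
position: [0.487, -0.0495, 0.2306]
tcp_rot: [0.0, 0.991, 0.137, -0.0]
wrist_force: [0.6, -0.3, -5.6]
opening: 0.0155
```

```bash
cat >> h.py <<'E'
def measF(n=8):
    F=[];M=[];B=[]
    for i in range(n):
        t=cams.capture('side')[:,:,::-1];s=state();F.append(s["wrist_force"]);M.append(s["ft_torque"]);B.append(t)
    print("F",np.mean(F,0).round(2),"sd",np.std(F,0).round(2),"M",np.mean(M,0).round(3))
    return np.mean(B,0).astype(np.uint8)
def barside(s):
    r=s[165:205,322:352];m=((r.min(2)>120)).astype(np.uint8)*255
    return m
E
python3 - <<'E'
from h import *
pose(); s=measF(); cv2.imwrite("pics/s6.png",s)
cv2.imwrite("pics/c6.png",np.clip(np.hstack([crop(cv2.imread("pics/side0.png"),300,155,80,60,5),crop(s,300,155,80,60,5)])*1.5,0,255).astype(np.uint8))
E
```

```text
t 10.55 pos [ 0.487  -0.0495  0.2306] yaw 15.81 tilt [-0.0002 -0.    ] F [ 0.6  -0.33 -5.65] M [-0.056  0.063  0.028] open 0.0155
F [ 0.25 -0.1  -5.29] sd [0.61 0.61 0.52] M [-0.031  0.039 -0.009]
```

View pics/c6.png

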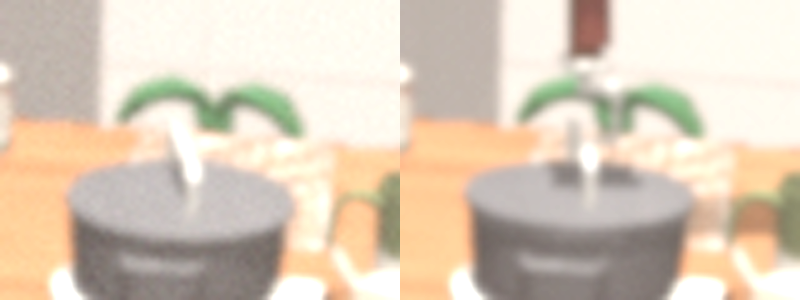

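After the raise, the near (+y) end of the bar is higher, at about (337,185), and the front edge of the lid is up slightly. So the heavy end looks to be −y. A lid force of about 4 N puts the balance point 18–27 mm that way. I'll shift the hook 2.2 cm along tool +y and check by force.

Emit:
{"name": "carry_out", "arguments": {"steps": [[0, 0, 0.4, 0, 0, 0, 0], [0, 0, 0.4, 0, 0, 0, 0], [0, 0, 0.6, 0, 0, 0, 0], [0, 0, 0, 0, 0, 0, 0], [0, 0.6, 0, 0, 0, 0, 0], [0, 0.8, 0, 0, 0, 0, 0], [0, 0.8, 0, 0, 0, 0, 0], [0, 0, 0, 0, 0, 0, 0], [0, 0, -0.5, 0, 0, 0, 0], [0, 0, -0.3, 0, 0, 0, 0], [0, 0, 0, 0, 0, 0, 0]]}}

```text
clock: 11.87
position: [0.4933, -0.0705, 0.2255]
tcp_rot: [0.0, 0.99, 0.138, 0.001]
wrist_force: [0.2, -0.1, -1.2]
opening: 0.0159
```

Emit:
{"name": "carry_out", "arguments": {"steps": [[0, 0, -0.2, 0, 0, 0, 0], [0, 0, -0.2, 0, 0, 0, 0], [0, 0, -0.2, 0, 0, 0, 0], [0, 0, 0, 0, 0, 0, 0], [0, 0, 0, 0, 0, 0, 0], [0, 0, 0, 0, 0, 0, 0], [0, 0, 0, 0, 0, 0, 0]]}}

```text
clock: 12.45
position: [0.4928, -0.0706, 0.2304]
tcp_rot: [-0.0, 0.99, 0.138, -0.0]
wrist_force: [-0.5, -0.1, -7.3]
opening: 0.0156
```

Run:
```python
from h import *
pose(); s=measF(10); cv2.imwrite("pics/s7.png",s)
a=cv2.imread("pics/s6.png");o=cv2.imread("pics/side0.png")
for nm,im in(("start",o),("s6",a),("s7",s)):
    # vertical profile: front rim edge and back rim edge of lid, columns 325..331 (left of bar)
    g=cv2.GaussianBlur(im,(3,3),0)[:,322:329].mean((1,2)); print(nm,g[180:208].round().astype(int).tolist())
```

```text
t 12.45 pos [ 0.4928 -0.0706  0.2304] yaw 15.81 tilt [-0.0005  0.0001] F [-0.55 -0.15 -7.3 ] M [0.091 0.065 0.02 ] open 0.0156
F [-0.06  0.07 -6.9 ] sd [0.47 0.49 0.32] M [0.032 0.048 0.013]
start [146, 144, 142, 142, 144, 148, 147, 141, 134, 130, 129, 130, 130, 130, 130, 129, 130, 130, 129, 127, 119, 106, 92, 83, 83, 89, 98, 103]
s6 [146, 144, 142, 141, 144, 148, 147, 141, 132, 128, 127, 128, 128, 129, 128, 129, 128, 126, 118, 106, 92, 84, 80, 78, 81, 88, 97, 102]
s7 [146, 144, 142, 142, 144, 148, 149, 142, 133, 127, 126, 127, 128, 128, 128, 128, 127, 122, 111, 97, 86, 81, 78, 78, 81, 88, 97, 102]
```

The force rose to about 5.6 N, so the direction is right. The back rim still seems to be resting, though. I'll shift 0.35 cm more and raise a bit higher.

Emit:
{"name": "carry_out", "arguments": {"steps": [[0, 0, 0.4, 0, 0, 0, 0], [0, 0, 0.4, 0, 0, 0, 0], [0, 0, 0.4, 0, 0, 0, 0], [0, 0, 0, 0, 0, 0, 0], [0, 0.35, 0, 0, 0, 0, 0], [0, 0, 0, 0, 0, 0, 0], [0, 0, -0.5, 0, 0, 0, 0], [0, 0, -0.3, 0, 0, 0, 0], [0, 0, -0.2, 0, 0, 0, 0], [0, 0, -0.2, 0, 0, 0, 0], [0, 0, 0, 0, 0, 0, 0]]}}

```text
clock: 13.87
position: [0.4937, -0.074, 0.2307]
tcp_rot: [-0.0, 0.99, 0.138, -0.0]
wrist_force: [0.1, -0.5, -7.0]
opening: 0.0159
```

Emit:
{"name": "carry_out", "arguments": {"steps": [[0, 0, -0.2, 0, 0, 0, 0], [0, 0, -0.2, 0, 0, 0, 0], [0, 0, -0.2, 0, 0, 0, 0], [0, 0, 0, 0, 0, 0, 0], [0, 0, 0, 0, 0, 0, 0], [0, 0, 0, 0, 0, 0, 0], [0, 0, 0, 0, 0, 0, 0]]}}

```text
clock: 14.45
position: [0.4939, -0.0741, 0.2365]
tcp_rot: [-0.0, 0.991, 0.137, -0.0]
wrist_force: [0.3, -0.1, -7.8]
opening: 0.0158
```

Run:
```python
from h import *
pose(); s=measF(10); cv2.imwrite("pics/s8.png",s)
for nm in("side0","s7","s8"):
    g=cv2.GaussianBlur(cv2.imread(f"pics/{nm}.png"),(3,3),0)[:,322:329].mean((1,2)); print(nm,g[180:208].round().astype(int).tolist())
cv2.imwrite("pics/c8.png",np.clip(np.hstack([crop(cv2.imread("pics/s7.png"),300,155,80,60,5),crop(s,300,155,80,60,5)])*1.5,0,255).astype(np.uint8))
```

```text
t 14.45 pos [ 0.4939 -0.0741  0.2365] yaw 15.80 tilt [-0.0002  0.    ] F [ 0.34 -0.07 -7.82] M [-0.028  0.052 -0.006] open 0.0158
F [ 0.06  0.28 -7.46] sd [0.6  0.52 0.43] M [0.02  0.035 0.013]
side0 [146, 144, 142, 142, 144, 148, 147, 141, 134, 130, 129, 130, 130, 130, 130, 129, 130, 130, 129, 127, 119, 106, 92, 83, 83, 89, 98, 103]
s7 [146, 144, 142, 142, 144, 148, 149, 142, 133, 127, 126, 127, 128, 128, 128, 128, 127, 122, 111, 97, 86, 81, 78, 78, 81, 88, 97, 102]
s8 [146, 144, 141, 139, 136, 132, 128, 126, 127, 128, 128, 128, 129, 129, 129, 126, 120, 107, 93, 83, 81, 81, 82, 83, 85, 91, 98, 102]
```

View pics/c8.png

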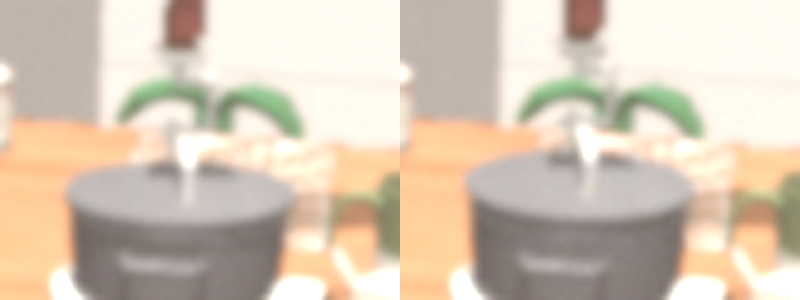

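Both the front rim (about 4 px) and the back rim (about 3.4 px) rose. The lid hangs level on about 6.1 N, and the balance point is found at about 25 mm. I'm lifting it clear.

Emit:
{"name": "carry_out", "arguments": {"steps": [[0, 0, -0.2, 0, 0, 0, 0], [0, 0, -0.3, 0, 0, 0, 0], [0, 0, -0.3, 0, 0, 0, 0], [0, 0, -0.4, 0, 0, 0, 0], [0, 0, -0.5, 0, 0, 0, 0], [0, 0, -0.5, 0, 0, 0, 0], [0, 0, -0.5, 0, 0, 0, 0], [0, 0, -0.5, 0, 0, 0, 0], [0, 0, -0.4, 0, 0, 0, 0], [0, 0, -0.2, 0, 0, 0, 0], [0, 0, 0, 0, 0, 0, 0], [0, 0, 0, 0, 0, 0, 0]]}}

```text
clock: 15.95
position: [0.4939, -0.0741, 0.2746]
tcp_rot: [0.0, 0.991, 0.137, 0.0]
wrist_force: [-0.2, -0.3, -7.2]
opening: 0.016
```

Run:
```python
from h import *
pose(); s=measF(4); cv2.imwrite("pics/s9.png",s)
go(.4909,-.3566,.274,15.8)
cv2.imwrite("pics/c9.png",np.clip(crop(s,290,130,100,80,6)*1.5,0,255).astype(np.uint8))
```

```text
t 15.95 pos [ 0.4939 -0.0741  0.2746] yaw 15.80 tilt [ 0.     -0.0001] F [-0.17 -0.34 -7.25] M [0.047 0.035 0.027] open 0.0160
F [-0.   -0.08 -7.54] sd [0.58 0.58 0.19] M [0.025 0.041 0.007]
t 16.15 pos [ 0.4938 -0.0741  0.2744] yaw 15.80 tilt [-0.0005  0.0001] F [-0.94 -0.2  -7.64] M [-0.015  0.051  0.024] open 0.0160
turn z 0.00 deg
shift cm [-7.97 27.11  0.04]
```

View pics/c9.png

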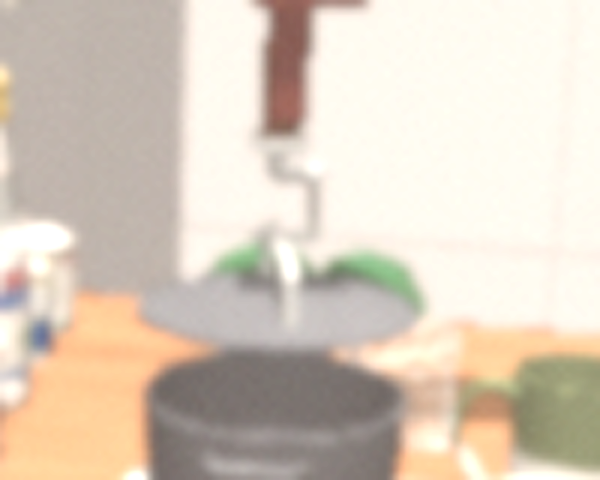

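The picture shows the lid hanging level and clear above the open pot, with its edges at about (313,180) and (360,182). I'm carrying it to the rack.

Emit:
{"name": "carry_out", "arguments": {"steps": [[-0.09, 0.3, 0, 0, 0, 0, 0], [-0.18, 0.6, 0, 0, 0, 0, 0], [-0.26, 0.9, 0, 0, 0, 0, 0], [-0.35, 1.2, 0, 0, 0, 0, 0], [-0.41, 1.4, 0, 0, 0, 0, 0], [-0.41, 1.4, 0, 0, 0, 0, 0], [-0.41, 1.4, 0, 0, 0, 0, 0], [-0.41, 1.4, 0, 0, 0, 0, 0], [-0.41, 1.4, 0, 0, 0, 0, 0], [-0.41, 1.4, 0, 0, 0, 0, 0], [-0.41, 1.4, 0, 0, 0, 0, 0], [-0.41, 1.4, 0, 0, 0, 0, 0]]}}

```text
clock: 17.15
position: [0.4921, -0.2244, 0.2745]
tcp_rot: [0.0, 0.991, 0.137, -0.0]
wrist_force: [0.0, 0.5, -6.4]
opening: 0.0156
```

Emit:
{"name": "carry_out", "arguments": {"steps": [[-0.41, 1.4, 0, 0, 0, 0, 0], [-0.41, 1.4, 0, 0, 0, 0, 0], [-0.41, 1.4, 0, 0, 0, 0, 0], [-0.41, 1.4, 0, 0, 0, 0, 0], [-0.41, 1.4, 0, 0, 0, 0, 0], [-0.41, 1.4, 0, 0, 0, 0, 0], [-0.41, 1.4, 0, 0, 0, 0, 0], [-0.35, 1.2, 0, 0, 0, 0, 0], [-0.26, 0.9, 0, 0, 0, 0, 0], [-0.18, 0.6, 0, 0, 0, 0, 0], [-0.09, 0.3, 0, 0, 0, 0, 0], [0, 0, 0, 0, 0, 0, 0]]}}

```text
clock: 18.15
position: [0.4913, -0.3558, 0.2745]
tcp_rot: [-0.0, 0.991, 0.137, -0.0]
wrist_force: [0.4, -0.2, -7.4]
opening: 0.0159
```

Run:
```python
from h import *
go(.4909,-.3566,.274,15.8)
t=cams.capture('top')[:,:,::-1]; s=cams.capture('side')[:,:,::-1]
cv2.imwrite("pics/c10.png",np.clip(np.hstack([crop(t,380,170,100,90,4),crop(s,270,110,100,90,4)])*1.5,0,255).astype(np.uint8))
```

```text
t 18.15 pos [ 0.4913 -0.3558  0.2745] yaw 15.78 tilt [-0.0001  0.0002] F [ 0.4  -0.18 -7.43] M [-0.004 -0.018 -0.048] open 0.0159
turn z -0.02 deg
shift cm [-0.06  0.06  0.05]
```

View pics/c10.png

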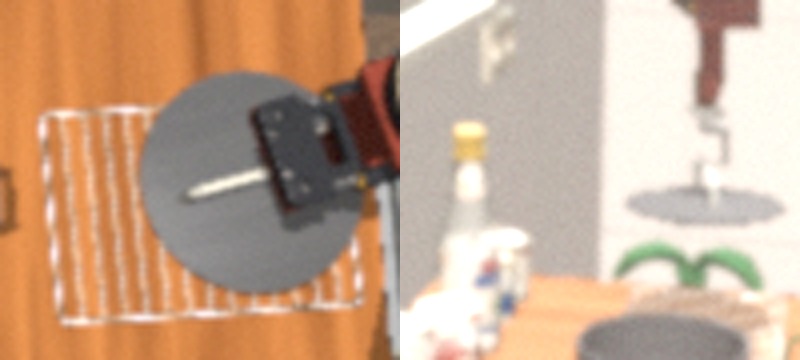

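The lid is level over the rack, its disc centred at about (443,215.5) in the top view, which casts to y≈−0.333. I'm lowering it.

Emit:
{"name": "carry_out", "arguments": {"steps": [[0, 0, 0.3, 0, 0, 0, 0], [0, 0, 0.6, 0, 0, 0, 0], [0, 0, 1, 0, 0, 0, 0], [0, 0, 1, 0, 0, 0, 0], [0, 0, 1, 0, 0, 0, 0], [0, 0, 1, 0, 0, 0, 0], [0, 0, 1, 0, 0, 0, 0], [0, 0, 1, 0, 0, 0, 0], [0, 0, 1, 0, 0, 0, 0], [0, 0, 1, 0, 0, 0, 0], [0, 0, 1, 0, 0, 0, 0], [0, 0, 0.7, 0, 0, 0, 0]]}}

```text
clock: 19.25
position: [0.4911, -0.3552, 0.1672]
tcp_rot: [-0.0, 0.991, 0.138, -0.0]
wrist_force: [-0.6, -0.0, -6.2]
opening: 0.0159
```

Emit:
{"name": "carry_out", "arguments": {"steps": [[0, 0, 0.4, 0, 0, 0, 0], [0, 0, 0.3, 0, 0, 0, 0], [0, 0, 0.2, 0, 0, 0, 0], [0, 0, 0.2, 0, 0, 0, 0], [0, 0, 0.2, 0, 0, 0, 0], [0, 0, 0.2, 0, 0, 0, 0], [0, 0, 0.2, 0, 0, 0, 0], [0, 0, 0.2, 0, 0, 0, 0], [0, 0, 0.2, 0, 0, 0, 0], [0, 0, 0.2, 0, 0, 0, 0], [0, 0, 0, 0, 0, 0, 0], [0, 0, 0, 0, 0, 0, 0]]}}

```text
clock: 20.25
position: [0.4914, -0.3555, 0.1456]
tcp_rot: [0.0, 0.99, 0.138, 0.0]
wrist_force: [-0.3, -0.6, -6.6]
opening: 0.016
```

```bash
python3 -c "
from h import *
pose();measF(4)"
```

```text
t 20.25 pos [ 0.4914 -0.3555  0.1456] yaw 15.81 tilt [ 0.0001 -0.0002] F [-0.34 -0.56 -6.59] M [-0.026  0.01  -0.042] open 0.0160
F [ 0.39 -0.25 -6.95] sd [0.65 0.26 0.28] M [-0.067  0.019  0.001]
```

Emit:
{"name": "carry_out", "arguments": {"steps": [[0, 0, 0.1, 0, 0, 0, 0], [0, 0, 0.1, 0, 0, 0, 0], [0, 0, 0.1, 0, 0, 0, 0], [0, 0, 0.1, 0, 0, 0, 0], [0, 0, 0, 0, 0, 0, 0], [0, 0, 0, 0, 0, 0, 0]]}}

```text
clock: 20.95
position: [0.4916, -0.3554, 0.1419]
tcp_rot: [0.0, 0.991, 0.138, 0.0]
wrist_force: [-0.4, -0.7, -1.5]
opening: 0.016
```

Emit:
{"name": "carry_out", "arguments": {"steps": [[0, 0, 0.2, 0, 0, 0, 0], [0, 0, 0.2, 0, 0, 0, 0], [0, 0, 0.2, 0, 0, 0, 0], [0, 0, 0, 0, 0, 0, 0], [0, 0, 0, 0, 0, 0, 0]]}}

```text
clock: 21.37
position: [0.4913, -0.3553, 0.1354]
tcp_rot: [-0.0, 0.99, 0.138, -0.0]
wrist_force: [-0.6, 0.4, -0.0]
opening: 0.0156
```

```bash
python3 -c "
from h import *
pose();measF(4)"
```

```text
t 21.37 pos [ 0.4913 -0.3553  0.1354] yaw 15.81 tilt [-0.0004  0.0002] F [-0.57  0.45 -0.01] M [-0.033  0.023  0.021] open 0.0156
F [ 0.25  0.21 -1.07] sd [0.24 0.47 0.41] M [-0.011  0.007 -0.002]
```

Emit:
{"name": "carry_out", "arguments": {"steps": [[0, 0, 0.2, 0, 0, 0, 0], [0, 0, 0, 0, 0, 0, 0], [-0.5, 0, 0, 0, 0, 0, 0], [-0.7, 0, 0, 0, 0, 0, 0], [-0.8, 0, 0, 0, 0, 0, 0], [-0.8, 0, 0, 0, 0, 0, 0], [-0.8, 0, 0, 0, 0, 0, 0], [-0.8, 0, 0, 0, 0, 0, 0], [-0.8, 0, 0, 0, 0, 0, 0], [-0.8, 0, 0, 0, 0, 0, 0], [0, 0, 0, 0, 0, 0, 0], [0, 0, 0, 0, 0, 0, 0]]}}

```text
clock: 22.57
position: [0.4332, -0.3721, 0.1338]
tcp_rot: [0.0, 0.991, 0.137, 0.0]
wrist_force: [0.7, 0.5, -2.3]
opening: 0.0161
```

Run:
```python
from h import *
pose()
t=cams.capture('top')[:,:,::-1]; s=cams.capture('side')[:,:,::-1]
cv2.imwrite("pics/c11.png",np.clip(np.hstack([crop(t,380,170,100,90,4),crop(s,300,130,100,90,4)])*1.5,0,255).astype(np.uint8))
```

```text
t 22.57 pos [ 0.4332 -0.3721  0.1338] yaw 15.75 tilt [ 0.     -0.0002] F [ 0.71  0.5  -2.29] M [ 0.045  0.002 -0.042] open 0.0161
```

View pics/c11.png

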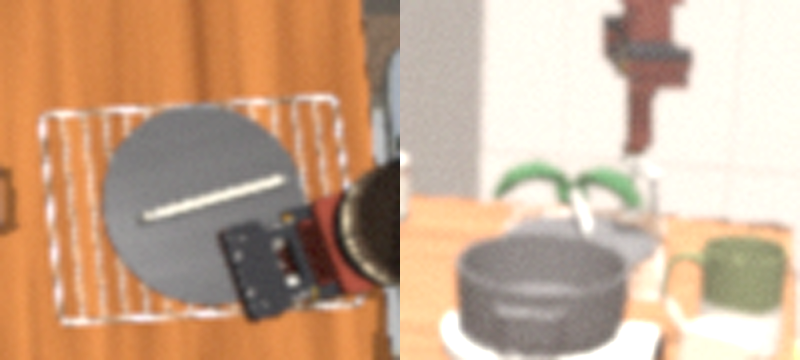

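The lid lies flat in the middle of the rack. Its disc centre is at about (430.5,221) against a rack centre of about (430,222), and the hook is clear of it. Now the lifter goes back to its stand.

Emit:
{"name": "carry_out", "arguments": {"steps": [[-0.5, 0, -1, 0, 0, 0, 0], [0, 0, -2, 0, 0, 0, 0], [0, 0, -2.5, 0, 0, 0, 0], [0, 0, -2.5, 0, 0, 0, 0], [0, 0, -2.5, 0, 0, 0, 0], [0, 0, -2.5, 0, 0, 0, 0], [0, 0, -1.5, 0, 0, 0, 0], [0, 0, 0, 0, 0, 5.9, 0], [0, 0, 0, 0, 0, 5.9, 0], [0, 0, 0, 0, 0, 5.9, 0], [0, 0, 0, 0, 0, 5.8, 0], [0, 0, 0, 0, 0, 0, 0]]}}

```text
clock: 23.67
position: [0.429, -0.3728, 0.2794]
tcp_rot: [0.0, 0.998, -0.069, 0.0]
wrist_force: [1.1, -0.2, -1.6]
opening: 0.0156
```

```bash
python3 -c "
from h import *
go(.508,.3098,.2758,-7.69)"
```

```text
t 23.67 pos [ 0.429  -0.3728  0.2794] yaw -7.91 tilt [ 0.0005 -0.0004] F [ 1.12 -0.17 -1.65] M [ 0.013 -0.024 -0.003] open 0.0156
turn z -0.22 deg
shift cm [ -1.31 -68.7    0.36]
```

Emit:
{"name": "carry_out", "arguments": {"steps": [[0, -2, 0, 0, 0, -0.2, 0], [0, -3, 0, 0, 0, 0, 0], [0, -3, 0, 0, 0, 0, 0], [0, -3, 0, 0, 0, 0, 0], [0, -3, 0, 0, 0, 0, 0], [0, -3, 0, 0, 0, 0, 0], [0, -3, 0, 0, 0, 0, 0], [0, -3, 0, 0, 0, 0, 0], [0, -3, 0, 0, 0, 0, 0], [0, -3, 0, 0, 0, 0, 0], [0, -3, 0, 0, 0, 0, 0], [0, -3, 0, 0, 0, 0, 0]]}}

```text
clock: 24.67
position: [0.4745, -0.0244, 0.2793]
tcp_rot: [0.0, 0.998, -0.063, 0.0]
wrist_force: [0.9, 0.5, -1.0]
opening: 0.0156
```

Emit:
{"name": "carry_out", "arguments": {"steps": [[0, -3, 0, 0, 0, 0, 0], [0, -3, 0, 0, 0, 0, 0], [0, -3, 0, 0, 0, 0, 0], [0, -3, 0, 0, 0, 0, 0], [0, -3, 0, 0, 0, 0, 0], [0, -3, 0, 0, 0, 0, 0], [0, -3, 0, 0, 0, 0, 0], [0, -3, 0, 0, 0, 0, 0], [0, -3, 0, 0, 0, 0, 0], [-0.5, -2, 0, 0, 0, 0, 0], [0, 0, 0, 0, 0, 0, 0], [0, 0, 0, 0, 0, 0, 0]]}}

```text
clock: 25.67
position: [0.5068, 0.2635, 0.2788]
tcp_rot: [-0.0, 0.998, -0.062, -0.0]
wrist_force: [1.0, -0.4, -1.6]
opening: 0.0155
```

```bash
python3 -c "
from h import *
go(.508,.3098,.2758,-7.69)"
```

```text
t 25.67 pos [0.5068 0.2635 0.2788] yaw -7.15 tilt [-0.0004  0.0003] F [ 0.99 -0.39 -1.58] M [-0.032 -0.001  0.006] open 0.0155
turn z 0.54 deg
shift cm [-0.5  -4.61  0.3 ]
```

Emit:
{"name": "carry_out", "arguments": {"steps": [[-0.25, -1.5, 0, 0, 0, 0.5, 0], [-0.25, -1.5, 0, 0, 0, 0, 0], [0, -1.2, 0, 0, 0, 0, 0], [0, -0.4, 0, 0, 0, 0, 0], [0, 0, 0, 0, 0, 0, 0], [0, 0, 0, 0, 0, 0, 0], [0, 0, 0, 0, 0, 0, 0]]}}

```text
clock: 26.25
position: [0.5091, 0.3072, 0.2786]
tcp_rot: [0.0, 0.998, -0.07, 0.0]
wrist_force: [-0.2, -1.0, -2.3]
opening: 0.0159
```

```bash
python3 -c "
from h import *
go(.508,.3094,.2758,-7.69)"
```

```text
t 26.25 pos [0.5091 0.3072 0.2786] yaw -8.04 tilt [ 0.0001 -0.0009] F [-0.24 -0.98 -2.3 ] M [ 0.075 -0.045  0.081] open 0.0159
turn z -0.35 deg
shift cm [-0.14 -0.21  0.28]
```

Emit:
{"name": "carry_out", "arguments": {"steps": [[-0.1, -0.2, 0, 0, 0, -0.35, 0], [0, 0, 1, 0, 0, 0, 0], [0, 0, 2, 0, 0, 0, 0], [0, 0, 2, 0, 0, 0, 0], [0, 0, 1.5, 0, 0, 0, 0], [0, 0, 1.5, 0, 0, 0, 0], [0, 0, 1.5, 0, 0, 0, 0], [0, 0, 1, 0, 0, 0, 0], [0, 0, 1, 0, 0, 0, 0], [0, 0, 1, 0, 0, 0, 0], [0, 0, 0, 0, 0, 0, 0]]}}

```text
clock: 27.17
position: [0.5074, 0.3097, 0.1516]
tcp_rot: [0.001, 0.998, -0.067, -0.001]
wrist_force: [0.0, 0.4, -0.7]
opening: 0.0161
```

```bash
python3 -c "
from h import *
go(.508,.3095,.1247,-7.69)"
```

```text
t 27.17 pos [0.5074 0.3097 0.1516] yaw -7.64 tilt [-0.0022 -0.0015] F [ 0.    0.42 -0.7 ] M [-0.011  0.069 -0.002] open 0.0161
turn z 0.05 deg
shift cm [0.07 0.01 2.69]
```

Emit:
{"name": "carry_out", "arguments": {"steps": [[0, 0, 0.7, 0, 0, 0, 0], [0, 0, 0.6, 0, 0, 0, 0], [0, 0, 0.4, 0, 0, 0, 0], [0, 0, 0.3, 0, 0, 0, 0], [0, 0, 0.2, 0, 0, 0, 0], [0, 0, 0.2, 0, 0, 0, 0], [0, 0, 0.1, 0, 0, 0, 0], [0, 0, 0.1, 0, 0, 0, 0], [0, 0, 0, 0, 0, 0, 0], [0, 0, 0, 0, 0, 0, 0]]}}

```text
clock: 28.0
position: [0.5081, 0.3105, 0.1277]
tcp_rot: [-0.0, 0.998, -0.067, 0.0]
wrist_force: [0.1, -0.7, -1.3]
opening: 0.0156
```

```bash
python3 -c "
from h import *
pose();measF(3)"
```

```text
t 28.00 pos [0.5081 0.3105 0.1277] yaw -7.64 tilt [0.0001 0.    ] F [ 0.06 -0.68 -1.31] M [ 0.041  0.022 -0.032] open 0.0156
F [ 0.03 -0.21 -1.55] sd [0.48 0.44 0.13] M [0.037 0.039 0.001]
```

Emit:
{"name": "carry_out", "arguments": {"steps": [[0, 0, 0.1, 0, 0, 0, 0], [0, 0, 0.1, 0, 0, 0, 0], [0, 0, 0.1, 0, 0, 0, 0], [0, 0, 0, 0, 0, 0, 0], [0, 0, 0, 0, 0, 0, 0]]}}

```text
clock: 28.57
position: [0.5081, 0.3105, 0.1248]
tcp_rot: [0.0, 0.998, -0.067, 0.0]
wrist_force: [-0.0, -1.0, 0.8]
opening: 0.0163
```

Emit:
{"name": "carry_out", "arguments": {"steps": [[0, 0, 0.05, 0, 0, 0, 0], [0, 0, 0, 0, 0, 0, 0], [0, 0, 0, 0, 0, 0, 0]]}}

```text
clock: 28.82
position: [0.5081, 0.3105, 0.1247]
tcp_rot: [0.0, 0.998, -0.067, 0.0]
wrist_force: [-1.5, -1.0, 5.5]
opening: 0.0161
```

```bash
python3 -c "
from h import *
pose();measF(3)"
```

```text
t 28.82 pos [0.5081 0.3105 0.1247] yaw -7.65 tilt [ 0.0004 -0.0002] F [-1.51 -1.03  5.46] M [-0.374  0.452  0.041] open 0.0161
F [-1.77 -0.99  5.49] sd [0.34 0.33 0.39] M [-0.334  0.42   0.005]
```

Seated. I'm opening partway and rising straight up.

Emit:
{"name": "carry_out", "arguments": {"steps": [[0, 0, 0, 0, 0, 0, 2.5], [0, 0, 0, 0, 0, 0, 4], [0, 0, 0, 0, 0, 0, 5], [0, 0, 0, 0, 0, 0, 5], [0, 0, -1, 0, 0, 0, 5], [0, 0, -2, 0, 0, 0, 5], [0, 0, -2.5, 0, 0, 0, 5], [0, 0, -2.5, 0, 0, 0, 5], [0, 0, -2.5, 0, 0, 0, 5], [0, 0, -2.5, 0, 0, 0, 5], [0, 0, -2.5, 0, 0, 0, 5], [0, 0, 0, 0, 0, 0, 5]]}}

```text
clock: 29.97
position: [0.5093, 0.3122, 0.2851]
tcp_rot: [-0.002, 0.998, -0.067, 0.003]
wrist_force: [0.2, 0.7, 0.2]
opening: 0.0502
```

Emit:
{"name": "carry_out", "arguments": {"steps": [[-2, 0, 0, 0, 0, 0, 5], [-3, 0, 0, 0, 0, 0, 5], [-3, 0, 0, 0, 0, 0, 5], [-3, 0, 0, 0, 0, 0, 5], [-2, 0, 0, 0, 0, 0, 5], [0, 0, 0, 0, 0, 0, 5], [0, 0, 0, 0, 0, 0, 5], [0, 0, 0, 0, 0, 0, 5]]}}

```text
clock: 30.63
position: [0.3801, 0.3275, 0.2794]
tcp_rot: [-0.0, 0.998, -0.067, 0.0]
wrist_force: [0.5, -0.1, -0.4]
opening: 0.0499
```

Run:
```python
from h import *
pose()
t=cams.capture('top')[:,:,::-1]; s=cams.capture('side')[:,:,::-1]
o=cv2.imread("pics/side0.png");k=(cv2.absdiff(o,np.ascontiguousarray(s)).max(2)>40)
print("side diff stand/grip region",k[215:275,285:335].sum(),"pot body region",k[200:220,310:365].sum())
a=np.hstack([crop(s,275,200,100,75,4),crop(t,310,170,100,75,4)]);b=np.hstack([crop(s,200,140,200,150,2),crop(t,380,180,100,75,4)])
cv2.imwrite("pics/c12.png",np.clip(np.vstack([a,b])*1.5,0,255).astype(np.uint8))
```

```text
t 30.63 pos [0.3801 0.3275 0.2794] yaw -7.68 tilt [ 0.0009 -0.    ] F [ 0.54 -0.05 -0.41] M [0.029 0.049 0.003] open 0.0499
side diff stand/grip region 5 pot body region 2
```

View pics/c12.png

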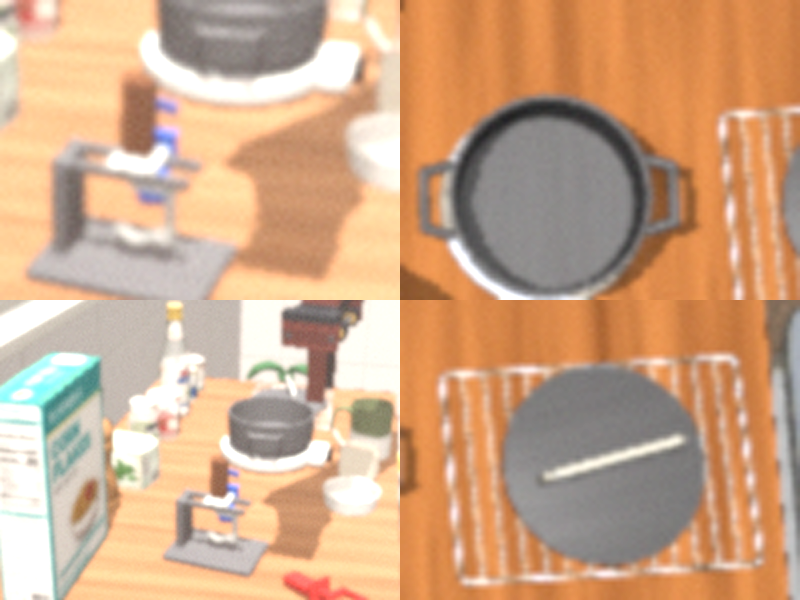

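The lifter hangs upright in its stand, the pot hasn't moved (almost no pixel change), and the lid is flat and centred on the rack. Handing in.

```bash
python3 -c "
from station import workorder
print(workorder.sign_off())"
```

```text
the job is handed in; nothing more can be done
None
```

I set the lid down in the middle of the cooling rack, hung the lifter back in its stand, and handed the job in at about 31 s of the 72 s allowed. Sign-off gives no verdict, so the result rests on my own checks.

**Finding the balance:** I felt for the balance point just above the pot. The lid weighs about 6.1 N, and the balance point is about 25 mm from the middle of the bar, towards −y. Hooked there, it hung level.

**Last checks:**
- **Lid:** it lies flat on the rack, its middle within a few millimetres of the rack's in the top view.
- **Lifter:** it hangs upright; its part of the side picture matches the starting picture almost exactly.
- **Pot:** it shows no visible shift.
- **Other things:** none looked moved, but I didn't measure the spice jar, mill or glass jar; the arm never came near them.
- **Arm:** it is clear of everything.

**Where things were off:**
- The first 22 mm shift wasn't quite enough, because one rim still rested on the pot. Another 3.5 mm fixed it.
- The hand pressed down with about 5 N when seating the lifter.
- I viewed 12 pictures against the budget of 10.

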